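# Clear the drawer interlock and put the setup block away

## Robot

A 6-joint arm with a two-finger parallel gripper is mounted at the origin on the work surface; the furniture and walls round the work are solid. World frame = base frame: x ahead of the robot, y to its left, z up, the work surface at z = 0. Lengths are in m, angles in degrees, forces in N, time in s.
With the tool pointing down it reaches from about 0.3 to 0.75 m from the base axis. Payload 8.5 kg.
Tool frame: the origin (TCP) lies between the finger pads; the fingertips stand 19 mm ahead of it and the grasp point (between the pads) is the TCP; z points along the fingers, y is the direction in which the jaws open and shut (so a half turn about z gives the same grasp; the last joint's range is limited). The gripper opens to 85 mm and grips with 20 to 120 N. Pads are 22 mm wide; open, the fingers measure 114 mm over their backs; the gripper's body (76 mm by 85 mm) begins 54 mm behind the grasp point. The pads swing forward as they close: fully open they stand 13 mm farther back than shut.
Start: joints at [62.779, 21.807, 74.336, -0, 83.858, -12.336], TCP at [0.141, 0.532, 0.25] pointing down, gripper open.
Joint ranges: [-178.18, 178.18], [-50.72, 133.34], [12.68, 142.11], [-81.47, 261.47], [9.98, 163.14], [-165.26, 165.26]. Speed limits (degrees/s): [136.94, 136.94, 180, 180, 180, 180].

## Interface

Orientations are given as a 3x3 rotation matrix whose columns are the frame's x, y, z axes.
In Python, from rig import env gives the robot as it stands.
- The arm moves only by the shell command python3 -m pendant 'ROWS' [OPENING] [FORCE]. ROWS is JSON, a list of rows, each a list of 2 entries, a list of its own where there are three numbers: the shift along the tool's x, y, z scaled (see below), then the turn, a rotation vector about the tool's x, y, z scaled (see below). A call has 1 to 20 rows; each row shifts and turns the commanded pose from where the row before left it, along the tool's axes as they then stand; what a row does not reach is not made up. The controller multiplies each number of a shift by 0.1 m and each number of a turn by pi/2 rad. A row lasts 1/8 s, in which the tool goes at most 62.5 mm and 10.7 degrees, less where a joint would pass 70% of its speed; a pose out of reach is approached as far as the arm can. A call with a number of a shift or a turn outside -1 to 1 is refused whole. A call with a gripper value outside its range is refused whole. OPENING is the gripper command: -1 is shut, 1 is fully open, values between are in proportion, set as the call begins (- or left out, the last holds). The fingers move at their own pace and stop on an object; FORCE is the grip in N (left out, the last holds). Time passes only in rows, so rows that do not move let the fingers close. It gives the time, the measured TCP pose, the force and the opening at its end, in the units of the state.
- env.observe(): the state, without advancing time (a new reading comes with each control period).
- env.get_image(name): name is "scene" or "top" or "wrist"; returns a dict with "image" (400x640x3 uint8, red, green, blue), "K" (3x3 intrinsics, pixels), "distortion" ([k1, k2, p1, p2, k3] as OpenCV has them; the pictures are not rectified), "R" (3x3) and "t" (3): a world point X has camera coordinates R X + t. Camera axes: x right, y down, z forward; pixel columns grow to the right and rows downward; lengths in m; the calibration is good to about 2 mm. A picture is of the moment at which its call begins. There is no depth.
- env.close_job(): hands the job in, once; it reports no verdict.
The state is a dict: "time_s": time; "q": joint angles; "qvel": joint speeds; "joint_efforts": joint torques, N m; "position": TCP position; "tool_rot": TCP orientation; "ft_force": force on the tool from outside, world axes, zero at the start; "wrist_torque": the same for the moment, N m; "grip_width": finger opening in m.
Only numpy, scipy, OpenCV 4.12 (cv2) and the standard library are available. Lean on these libraries where they do the work, as an engineer would, in place of code of your own. Each camera call takes 0.05 s, during which the arm holds its last target.

## Task

Put the height-setting block away in the wide middle drawer of the small three-drawer chest, standing upright on the drawer's floor, and finish with all three drawers fully shut. An interlock keeps the middle drawer locked until both side drawers are pressed fully home past their catches, so shut those first, then pull the middle drawer well out, most of its travel, before you put the block in. The chest only stands on rubber feet: do not shove or drag it more than about a centimetre, and leave the other things where they are.

Things in the scene. Friction and masses are not known exactly. Their poses are not given: they have to be found in the camera images.
- chest: Grey metal bench chest, 160 deep x 250 wide x 88 mm high, three drawers in a row: wide middle (front 118 mm), narrow sides (fronts 63 mm, centred 92.5 mm either side of the middle). About 5.3 kg, loose on rubber feet, slides under more than about 25 N. Origin: centre of its underside. x to its back; drawers open along -x; z up; +y is the side of the drawer called left. Drawer fronts span heights 6 to 86 mm.
- left (a joint): How far the left (+y side) narrow drawer is out, in m: 0 fully home, 0.115 fully out. Starts 20 to 70 mm out. Slides with 1 to 2 N down to 8 mm out, where a spring catch needs about 7 N to be pushed past; only from 2.5 mm on does the catch draw it home to its stop. Locked while the middle drawer is out.
- right (a joint): How far the right (-y side) narrow drawer is out, in m: 0 fully home, 0.115 fully out. Starts 20 to 70 mm out; same catch as the left one.
- mid (a joint): How far the wide middle drawer is out, in m: 0 fully home, 0.115 fully out. Starts home. While a side drawer is not within about 2 mm of home the interlock lets it move 3 mm at most. Once free, about 7 N pulls it over its catch in the first 5 mm, then 1 to 3 N; the same catch takes about 7 N at 10 mm out when shutting.
- left_handle (a point): Middle of the handle of the left (+y side) narrow drawer: a level steel bar 44 mm long, 10 mm thick, parallel to the drawer's front and 42 mm out from its face (37 mm clear behind the bar) on two end posts; 58 mm above the table, 30 mm below the chest's top. Axes as the chest's: -x is the way the drawer opens.
- right_handle (a point): Middle of the handle of the right (-y side) narrow drawer: a level steel bar 44 mm long, 10 mm thick, parallel to the drawer's front and 42 mm out from its face (37 mm clear behind the bar) on two end posts; 58 mm above the table, 30 mm below the chest's top. Axes as the chest's: -x is the way the drawer opens.
- mid_handle (a point): Middle of the handle of the wide middle drawer: a level steel bar 70 mm long, 10 mm thick, parallel to the drawer's front and 42 mm out from its face (37 mm clear behind the bar) on two end posts; 58 mm above the table, 30 mm below the chest's top. Axes as the chest's: -x is the way the drawer opens.
- mid_floor (a point): Centre of the inner floor of the middle drawer, 15 mm above the table, moving with the drawer. Inside 134 mm deep (x) x 94 mm wide (y), walls 3 mm thick, rims 64 mm above the table; the inner face of the front is 67 mm from this point along -x, the back wall 67 mm along +x. Fully out, the 110 mm behind the front are clear of the chest. Axes as the chest's.
- block_center (a point): Centre of the height-setting block, 16 mm above its underside: plain steel base 28 (x) x 40 (y) x 18 mm high, with an 8 mm round pin standing 14 mm above it, off centre (10 mm towards -y); 0.14 kg. x and y along the base's sides, z up along the pin. It starts standing upright on the table.
- bottle: White square-shouldered bottle, 60 x 62 x 118 mm, standing at the left of the table, bystander. Origin at the centre of its underside.
- jar_paste: Small round jar with a screw lid, 42 mm across, 34 mm high, bystander. Origin at the centre of its underside.
- clip_box: Small lidded box 44 x 70 x 30 mm, bystander. Origin at the centre of its underside.
Not all that is in view belongs to the job. Leave any green or turquoise look-alike of the part that bears block_center alone.

How it is judged:
By the outcome, as a careful person would: the job done as asked, in the order asked, and still so for the second after the job is handed in, with the robot touching nothing.
It also fails if it takes over 72 s, if anything falls off the work surface, if the arm or the gripper's body presses on something with over 40 N, if the wrist force passes 120 N, or if a joint passes its speed limit or range.

## Working session

There is one attempt and no reset: what is moved stays moved. The work goes in short steps, Python scripts to look and compute and a shell command to move; the robot and the scene stay as the last step left them, time stands still between calls to the robot, and variables do not carry over. Pictures are saved under pics/ and viewed, and the job is handed in when it is done.

```bash
ls; mkdir -p pics; python3 - <<'E'
from rig import env
import cv2,pickle
s=env.observe();print({k:s[k] for k in('time_s','position','tool_rot','ft_force','grip_width')})
for n in('scene','top','wrist'):
    d=env.get_image(n);cv2.imwrite(f'pics/{n}0.png',d['image'][:,:,::-1]);pickle.dump(d,open(f'pics/{n}0.pkl','wb'))
    print(n,d['K'],d['distortion'],d['R'],d['t'])
E
```

```text
pics
{'time_s': 0.0, 'position': array([0.14116209, 0.53129585, 0.2497165 ]), 'tool_rot': array([[-9.66440967e-01,  2.56887892e-01, -6.84086713e-04],
       [ 2.56888590e-01,  9.66440169e-01, -1.28565805e-03],
       [ 3.30858892e-04, -1.41824668e-03, -9.99998940e-01]]), 'ft_force': array([0.12734265, 0.30613879, 0.3601603 ]), 'grip_width': 0.08524557217170281}
scene [[437.64986555   0.         320.0915093 ]
 [  0.         437.64986555 198.76874636]
 [  0.           0.           1.        ]] [0.01637297 0.         0.         0.         0.        ] [[-0.87149493 -0.49034914 -0.00736912]
 [-0.25078761  0.45853596 -0.85255519]
 [ 0.42142871 -0.74114944 -0.52258526]] [0.43252775 0.18845483 0.95466766]
top [[380.57894561   0.         318.24036294]
 [  0.         380.57894561 195.95700916]
 [  0.           0.           1.        ]] [-0.03629584  0.          0.          0.          0.        ] [[-0.0157766  -0.99977634 -0.0140845 ]
 [-0.98647793  0.01786187 -0.16291793]
 [ 0.16313307  0.01132375 -0.98653909]] [0.00429855 0.50030356 0.85716733]
wrist [[342.76183592   0.         318.06877438]
 [  0.         342.76183592 195.9059776 ]
 [  0.           0.           1.        ]] [-0.07422842  0.          0.          0.          0.        ] [[ 2.58034730e-01  9.66135616e-01 -2.22586158e-04]
 [ 9.16366685e-01 -2.44669479e-01  3.16873703e-01]
 [ 3.06088510e-01 -8.19683908e-02 -9.48467715e-01]] [-0.54848669 -0.04045137  0.38011668]
```

View pics/scene0.png

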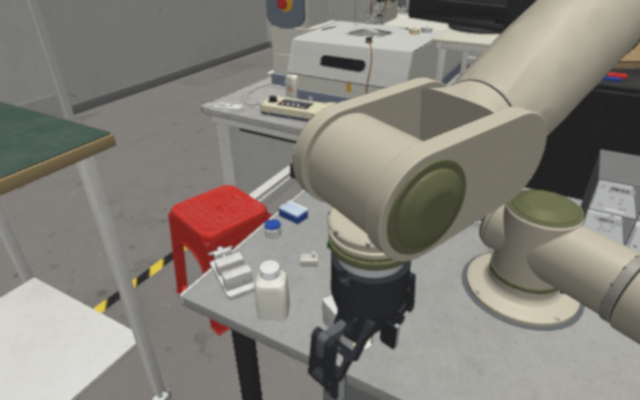

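View pics/top0.png

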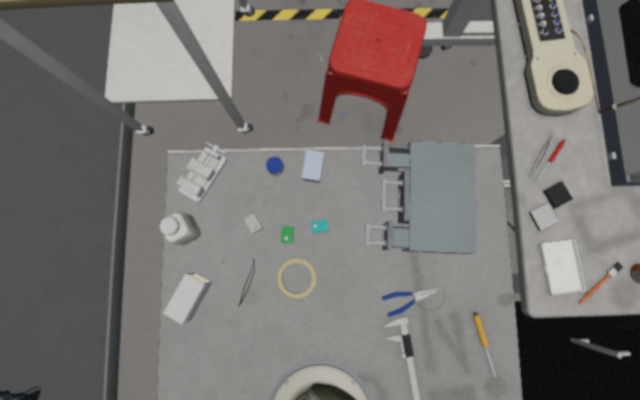

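View pics/wrist0.png

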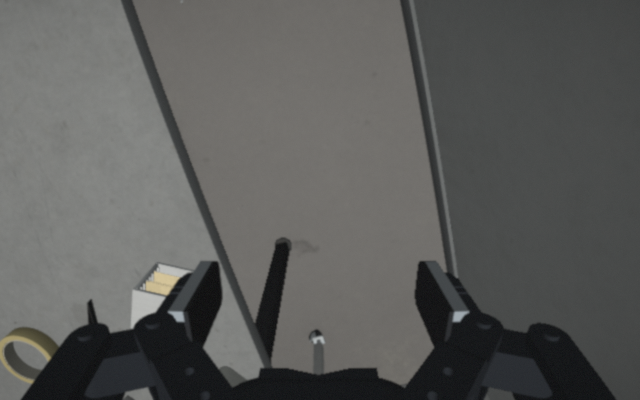

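```bash
cat > h.py <<'E'
import numpy as np,cv2,pickle
from rig import env
def snap(n,name):
    d=env.get_image(n);pickle.dump(d,open(f'pics/{name}.pkl','wb'));cv2.imwrite(f'pics/{name}.png',d['image'][:,:,::-1]);return d
def load(name): return pickle.load(open(f'pics/{name}.pkl','rb'))
def p2w(d,uv,z):
    uv=np.array(uv,float).reshape(-1,1,2)
    n=cv2.undistortPoints(uv,d['K'],np.array(d['distortion'])).reshape(-1,2)
    R=np.array(d['R']);t=np.array(d['t']);c=-R.T@t
    r=np.c_[n,np.ones(len(n))]@R
    return c+r*((z-c[2])/r[:,2])[:,None]
def w2p(d,X):
    return cv2.projectPoints(np.array(X,float).reshape(-1,1,3),cv2.Rodrigues(np.array(d['R']))[0],np.array(d['t']),d['K'],np.array(d['distortion']))[0].reshape(-1,2)
def crop(d,name,u0,v0,u1,v1,s):
    cv2.imwrite(f'pics/{name}.png',cv2.resize(d['image'][v0:v1,u0:u1,::-1],None,fx=s,fy=s,interpolation=cv2.INTER_CUBIC))
def st():
    s=env.observe();print(round(s['time_s'],2),np.round(s['position'],4),'F',np.round(s['ft_force'],1),'w',round(s['grip_width'],4));print(np.round(s['tool_rot'],4).tolist());print('q',np.round(s['q'],1));return s
E
python3 - <<'E'
from h import *
d=load('top0')
crop(d,'c1',350,130,490,260,5)
crop(d,'c2',230,200,340,260,7)
E
```

```text
(no output)
```

View pics/c1.png

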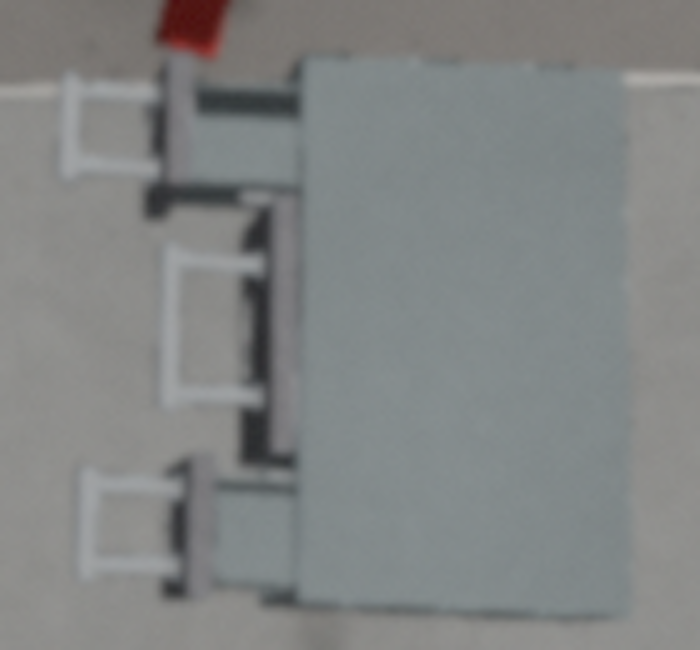

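View pics/c2.png

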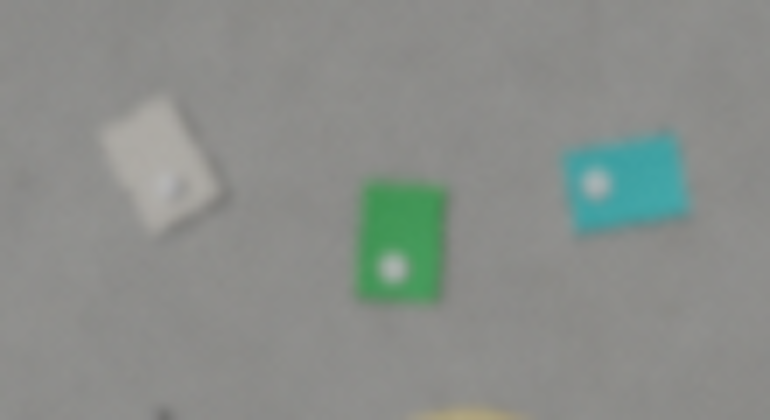

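```bash
python3 - <<'E'
from h import *
d=load('top0')
f=lambda L,s,o:np.array(L,float)/s+np.array(o)
np.set_printoptions(precision=4,suppress=True)
c=p2w(d,f([(302,58),(627,68),(630,612),(303,603)],5,(350,130)),.088);print('chest',c)
print([np.linalg.norm(c[i]-c[(i+1)%4]) for i in range(4)],c.mean(0))
h=p2w(d,f([(70,77),(70,178),(70,127),(172,248),(172,405),(172,326),(88,468),(88,578),(88,524)],5,(350,130)),.063);print('handles',h)
b=p2w(d,f([(100,130),(165,92),(222,190),(155,237)],7,(230,200)),.018);print('blk',b,b.mean(0),[np.linalg.norm(b[i]-b[(i+1)%4]) for i in range(4)])
print('pin',p2w(d,f([(170,186)],7,(230,200)),.03))
v=(b[2]+b[3]-b[0]-b[1]);print('long dir',np.degrees(np.arctan2(v[1],v[0])))
st()
E
```

```text
chest [[ 0.6148 -0.2175  0.088 ]
 [ 0.6075 -0.3664  0.088 ]
 [ 0.3614 -0.3473  0.088 ]
 [ 0.3681 -0.2043  0.088 ]]
[np.float64(0.14908957625591254), np.float64(0.24689596706565894), np.float64(0.14313352598025117), np.float64(0.24705114698357544)] [ 0.4879 -0.2839  0.088 ]
handles [[ 0.6152 -0.1139  0.063 ]
 [ 0.5664 -0.1122  0.063 ]
 [ 0.591  -0.1131  0.063 ]
 [ 0.5323 -0.1582  0.063 ]
 [ 0.4591 -0.155   0.063 ]
 [ 0.4957 -0.1566  0.063 ]
 [ 0.431  -0.1156  0.063 ]
 [ 0.3814 -0.1138  0.063 ]
 [ 0.4056 -0.1146  0.063 ]]
blk [[0.4522 0.1751 0.018 ]
 [0.4649 0.1527 0.018 ]
 [0.4308 0.1328 0.018 ]
 [0.4151 0.1556 0.018 ]] [0.4408 0.154  0.018 ] [np.float64(0.025716887872680557), np.float64(0.03952861923607026), np.float64(0.027732866411560253), np.float64(0.04182298101502028)]
pin [[0.4314 0.1485 0.03  ]]
long dir -151.00920332711604
0.15 [0.1412 0.5314 0.2498] F [-0.7  0.1 -0.9] w 0.0854
[[-0.9664, 0.2569, -0.0006], [0.2569, 0.9664, -0.001], [0.0003, -0.0011, -1.0]]
q [ 62.8  21.8  74.4   0.   83.9 -12.3]
```

```bash
python3 -m pendant '[[[0,0,0],[0,0,0.108]],[[0,0,0],[0,0,0.108]],[[0,0,0],[0,0,0.108]],[[0,0,0],[0,0,0.108]],[[0,0,0],[0,0,0.108]],[[0,0,0],[0,0,0.108]],[[0,0,0],[0,0,0.108]],[[0,0,0],[0,0,0.109]]]' -1 40
python3 -m pendant '[[[-0.384,0.32,0],[0,0,0]],[[-0.384,0.32,0],[0,0,0]],[[-0.384,0.32,0],[0,0,0]],[[-0.384,0.32,0],[0,0,0]],[[-0.384,0.32,0],[0,0,0]],[[-0.384,0.32,0],[0,0,0]],[[-0.384,0.32,0],[0,0,0]],[[-0.384,0.32,0],[0,0,0]],[[-0.384,0.32,0],[0,0,0]],[[-0.384,0.32,0],[0,0,0]],[[-0.384,0.32,0],[0,0,0]],[[-0.384,0.32,0],[0,0,0]],[[-0.384,0.32,0],[0,0,0]],[[-0.384,0.32,0],[0,0,0]],[[-0.384,0.32,0],[0,0,0]],[[0,0,0],[0,0,0]]]'
python3 - <<'E'
from h import *
st();snap('wrist','w1');snap('scene','s1')
E
```

```text
time_s: 1.15
position: [0.1412, 0.5314, 0.25]
tool_rot: [[0.053, 0.999, -0.0], [0.999, -0.053, -0.001], [-0.001, -0.0, -1.0]]
ft_force: [-0.1, 0.0, -0.6]
grip_width: -0.0003
time_s: 3.15
position: [0.5943, -0.0694, 0.249]
tool_rot: [[0.051, 0.999, -0.001], [0.999, -0.051, 0.0], [-0.0, -0.001, -1.0]]
ft_force: [-0.2, 0.0, 0.1]
grip_width: 0.0001
3.15 [ 0.5943 -0.0694  0.249 ] F [-0.2  0.   0.1] w 0.0001
[[0.0509, 0.9987, -0.0012], [0.9987, -0.0509, 0.0], [-0.0, -0.0012, -1.0]]
q [-18.   26.8  66.3  -0.   86.9 -15.1]
```

View pics/w1.png

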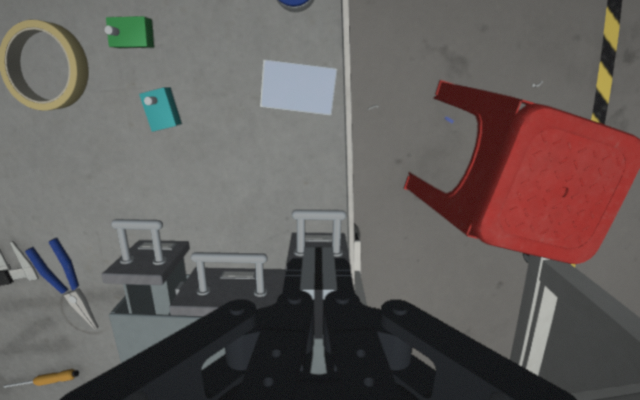

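View pics/s1.png

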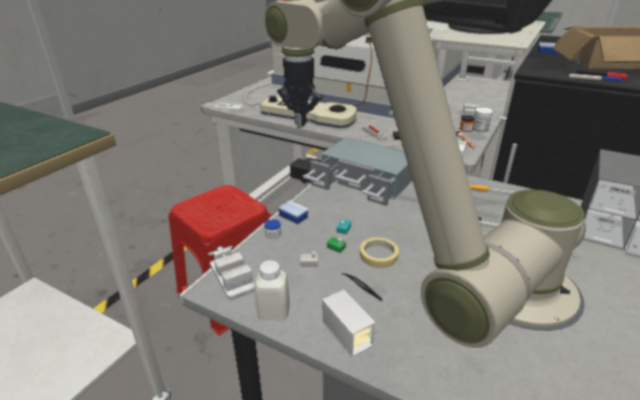

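```bash
python3 - <<'E'
from h import *
d=load('w1');np.set_printoptions(precision=4,suppress=True)
print(p2w(d,[(294,214),(345,214),(319.5,214),(193,257),(265,258),(229,257.5),(113,223),(160,224),(136.5,223.5)],.06))
E
```

```text
[[ 0.5683 -0.1105  0.06  ]
 [ 0.6181 -0.1131  0.06  ]
 [ 0.5932 -0.1118  0.06  ]
 [ 0.46   -0.1529  0.06  ]
 [ 0.5348 -0.1573  0.06  ]
 [ 0.4977 -0.1551  0.06  ]
 [ 0.3831 -0.1112  0.06  ]
 [ 0.4326 -0.1145  0.06  ]
 [ 0.4081 -0.1129  0.06  ]]
```

```bash
python3 -m pendant '[[[0,0,0.4],[0,0,0]],[[0,0,0.4],[0,0,0]],[[0,0,0.4],[0,0,0]],[[0,0,0.4],[0,0,0]],[[0,0,0.34],[0,0,0]],[[0,0,0],[0,0,0]]]'
python3 -m pendant '[[[-0.1,0,0],[0,0,0]],[[-0.1,0,0],[0,0,0]],[[-0.1,0,0],[0,0,0]],[[-0.1,0,0],[0,0,0]],[[-0.05,0,0],[0,0,0]],[[0,0,0],[0,0,0]]]'
```

```text
time_s: 4.0
position: [0.5918, -0.0653, 0.0549]
tool_rot: [[0.047, 0.999, -0.005], [0.999, -0.047, 0.002], [0.001, -0.005, -1.0]]
ft_force: [1.5, -0.8, 0.4]
grip_width: 0.0001
time_s: 4.75
position: [0.5911, -0.1121, 0.0563]
tool_rot: [[0.048, 0.999, -0.0], [0.999, -0.048, -0.0], [-0.0, -0.0, -1.0]]
ft_force: [-0.2, -0.0, -0.4]
grip_width: 0.0001
```

```bash
python3 - <<'E'
from h import *
d=snap('wrist','w2');st();crop(d,'w2c',160,180,480,400,2.4)
d=snap('top','t2');crop(d,'t2c',340,120,500,260,4.5)
E
```

```text
4.8 [ 0.591  -0.1118  0.0562] F [-0.1 -0.5 -0.1] w 0.0003
[[0.0479, 0.9989, -0.0002], [0.9989, -0.0479, -0.0001], [-0.0001, -0.0002, -1.0]]
q [-22.   38.1  80.5  -0.   61.4 -19.2]
```

View pics/w2.png

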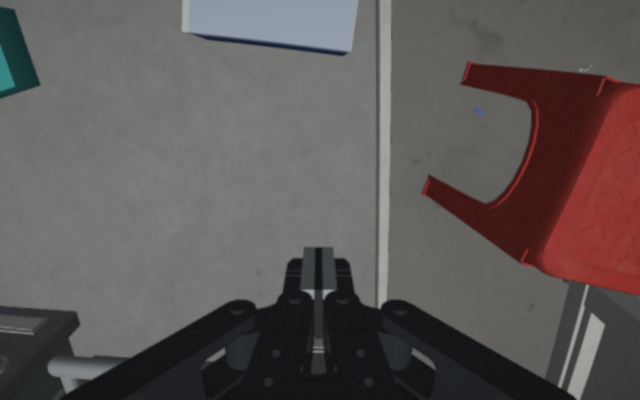

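View pics/t2c.png

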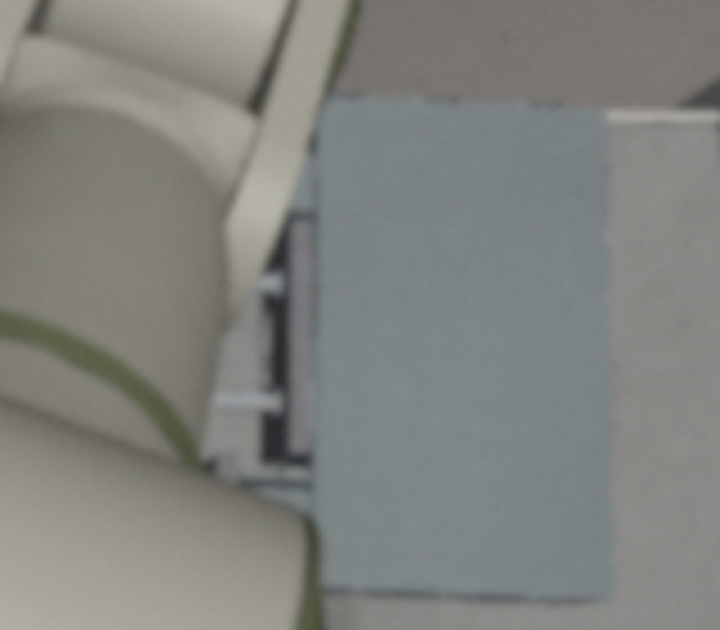

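```bash
python3 -m pendant '[[[-0.07,0,0],[0,0,0]],[[-0.07,0,0],[0,0,0]],[[-0.06,0,0],[0,0,0]],[[-0.03,0,0],[0,0,0]]]'
python3 -m pendant '[[[-0.03,0,0],[0,0,0]],[[-0.03,0,0],[0,0,0]]]'
python3 -m pendant '[[[-0.02,0,0],[0,0,0]]]'

```

```text
time_s: 5.35
position: [0.59, -0.1352, 0.0563]
tool_rot: [[0.048, 0.999, 0.0], [0.999, -0.048, -0.0], [-0.0, 0.0, -1.0]]
ft_force: [0.2, 1.1, 0.5]
grip_width: 0.0002
time_s: 5.6
position: [0.5897, -0.1395, 0.0563]
tool_rot: [[0.048, 0.999, -0.0], [0.999, -0.048, 0.003], [0.003, -0.0, -1.0]]
ft_force: [0.9, 13.2, 3.7]
grip_width: 0.0003
time_s: 5.72
position: [0.5896, -0.1414, 0.0563]
tool_rot: [[0.047, 0.999, -0.0], [0.999, -0.047, 0.002], [0.002, -0.0, -1.0]]
ft_force: [-0.8, 5.6, 1.0]
grip_width: -0.0001
```

```bash
python3 -m pendant '[[[-0.02,0,0],[0,0,0]]]'
python3 -m pendant '[[[-0.02,0,0],[0,0,0]]]'
python3 -m pendant '[[[0,0,0],[0,0,0]]]'

```

```text
time_s: 5.85
position: [0.5894, -0.1441, 0.0563]
tool_rot: [[0.047, 0.999, -0.0], [0.999, -0.047, 0.001], [0.001, -0.0, -1.0]]
ft_force: [-1.4, 2.4, 0.4]
grip_width: 0.0002
time_s: 5.98
position: [0.5893, -0.1455, 0.0563]
tool_rot: [[0.048, 0.999, -0.0], [0.999, -0.048, 0.002], [0.002, -0.0, -1.0]]
ft_force: [0.3, 13.9, 3.0]
grip_width: -0.0004
time_s: 6.1
position: [0.5894, -0.1454, 0.0563]
tool_rot: [[0.048, 0.999, -0.0], [0.999, -0.048, 0.002], [0.002, -0.0, -1.0]]
ft_force: [0.5, 8.6, 1.9]
grip_width: 0.0004
```

```bash
python3 -m pendant '[[[-0.01,0,0],[0,0,0]],[[0,0,0],[0,0,0]]]'

```

```text
time_s: 6.35
position: [0.5894, -0.1455, 0.0563]
tool_rot: [[0.047, 0.999, -0.0], [0.999, -0.047, 0.004], [0.004, -0.0, -1.0]]
ft_force: [1.5, 13.9, 3.3]
grip_width: -0.0001
```

```bash
python3 -m pendant '[[[0.4,0,0],[0,0,0]],[[0.42,0,0],[0,0,0]],[[0,-0.4,0],[0,0,0]],[[0,-0.4,0],[0,0,0]],[[0,-0.4,0],[0,0,0]],[[0,-0.4,0],[0,0,0]],[[0,-0.25,0],[0,0,0]],[[0,0,0],[0,0,0]],[[0,0,0],[0,0,0]]]'
python3 - <<'E'
from h import *
st();d=snap('wrist','w3');d=snap('scene','s3');crop(d,'s3c',260,100,460,260,4)
E
```

```text
time_s: 7.48
position: [0.4098, -0.0575, 0.0566]
tool_rot: [[0.048, 0.999, 0.002], [0.999, -0.048, -0.001], [-0.001, 0.002, -1.0]]
ft_force: [-0.4, -0.5, 0.1]
grip_width: -0.0001
7.47 [ 0.4098 -0.0575  0.0566] F [-0.4 -0.5  0.1] w -0.0001
[[0.0479, 0.9989, 0.0019], [0.9989, -0.0479, -0.001], [-0.0009, 0.0019, -1.0]]
q [-24.5  24.7 110.9  -0.   44.2 -21.7]
```

View pics/s3c.png

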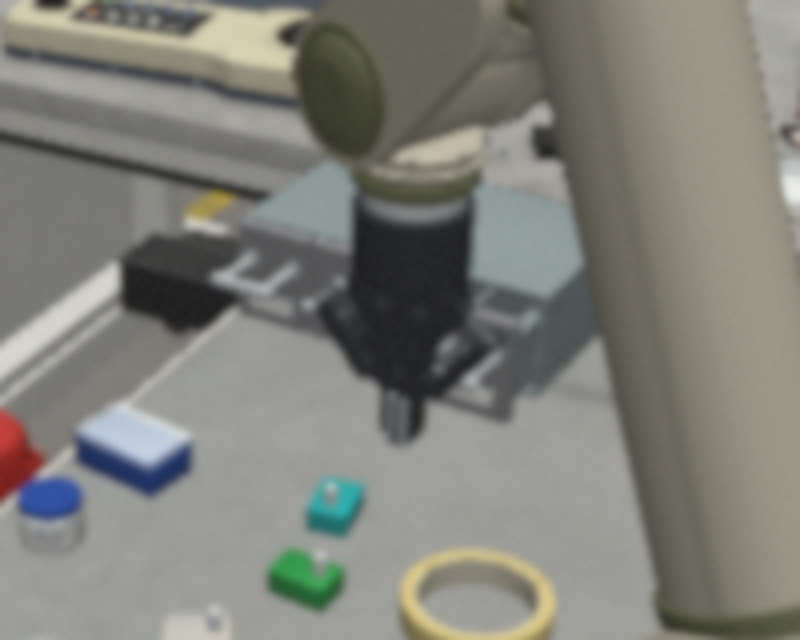

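View pics/w3.png

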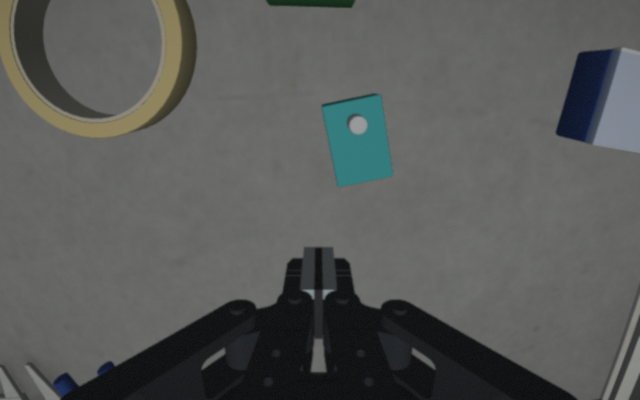

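The left drawer looks flush in the scene view, with its front in line with the middle one at about crop (270,280). Next I push the right drawer.

```bash
python3 -m pendant '[[[-0.15,0,0],[0,0,0]],[[-0.15,0,0],[0,0,0]],[[-0.1,0,0],[0,0,0]],[[-0.1,0,0],[0,0,0]],[[-0.08,0,0],[0,0,0]],[[-0.06,0,0],[0,0,0]],[[-0.02,0,0],[0,0,0]]]'
python3 -m pendant '[[[-0.03,0,0],[0,0,0]],[[-0.03,0,0],[0,0,0]]]'
python3 -m pendant '[[[-0.02,0,0],[0,0,0]]]'
python3 -m pendant '[[[-0.02,0,0],[0,0,0]]]'

```

```text
time_s: 8.45
position: [0.4053, -0.1231, 0.0563]
tool_rot: [[0.048, 0.999, -0.0], [0.999, -0.048, -0.0], [-0.0, -0.0, -1.0]]
ft_force: [-0.3, 1.0, 0.2]
grip_width: 0.0003
time_s: 8.7
position: [0.4048, -0.1277, 0.0563]
tool_rot: [[0.048, 0.999, -0.0], [0.999, -0.048, 0.002], [0.002, -0.001, -1.0]]
ft_force: [3.2, 11.2, 2.7]
grip_width: -0.0
time_s: 8.82
position: [0.4048, -0.1302, 0.0563]
tool_rot: [[0.048, 0.999, -0.0], [0.999, -0.048, 0.001], [0.001, -0.0, -1.0]]
ft_force: [0.1, 4.4, 0.4]
grip_width: -0.0001
time_s: 8.95
position: [0.4047, -0.1326, 0.0563]
tool_rot: [[0.047, 0.999, -0.0], [0.999, -0.047, 0.0], [0.0, -0.0, -1.0]]
ft_force: [-1.2, 1.1, 0.7]
grip_width: -0.0002
```

```bash
python3 -m pendant '[[[-0.02,0,0],[0,0,0]]]'
python3 -m pendant '[[[-0.01,0,0],[0,0,0]]]'
python3 -m pendant '[[[-0.01,0,0],[0,0,0]],[[0,0,0],[0,0,0]]]'

```

```text
time_s: 9.07
position: [0.4045, -0.1336, 0.0562]
tool_rot: [[0.049, 0.999, -0.001], [0.999, -0.049, 0.003], [0.003, -0.001, -1.0]]
ft_force: [4.3, 19.1, 5.8]
grip_width: 0.0001
time_s: 9.2
position: [0.4044, -0.1336, 0.0563]
tool_rot: [[0.049, 0.999, -0.001], [0.999, -0.049, 0.005], [0.005, -0.001, -1.0]]
ft_force: [6.2, 21.7, 7.4]
grip_width: 0.0002
time_s: 9.45
position: [0.4041, -0.1342, 0.0562]
tool_rot: [[0.048, 0.999, -0.001], [0.999, -0.048, 0.005], [0.005, -0.002, -1.0]]
ft_force: [4.6, 20.3, 7.0]
grip_width: -0.0002
```

```bash
python3 -m pendant '[[[0.35,0,0],[0,0,0]],[[0,0,-0.35],[0,0,0]],[[0,0,-0.35],[0,0,0]],[[-0.2,0.3,0],[0,0,0]],[[-0.2,0.3,0],[0,0,0]],[[-0.26,0.32,0],[0,0,0]],[[0,0,0],[0,0,0]],[[0,0,0],[0,0,0]]]'
python3 - <<'E'
from h import *
st();d=snap('wrist','w4');d=snap('scene','s4');crop(d,'s4c',300,100,460,220,5)
E
```

```text
time_s: 10.45
position: [0.4945, -0.1719, 0.1261]
tool_rot: [[0.048, 0.999, -0.001], [0.999, -0.048, 0.0], [0.0, -0.001, -1.0]]
ft_force: [-0.6, -0.1, -0.3]
grip_width: -0.0001
10.45 [ 0.4945 -0.1719  0.1261] F [-0.6 -0.1 -0.3] w -0.0001
[[0.0478, 0.9989, -0.0009], [0.9989, -0.0478, 0.0004], [0.0003, -0.0009, -1.0]]
q [-32.1  26.5  89.4  -0.   64.1 -29.4]
```

View pics/s4c.png

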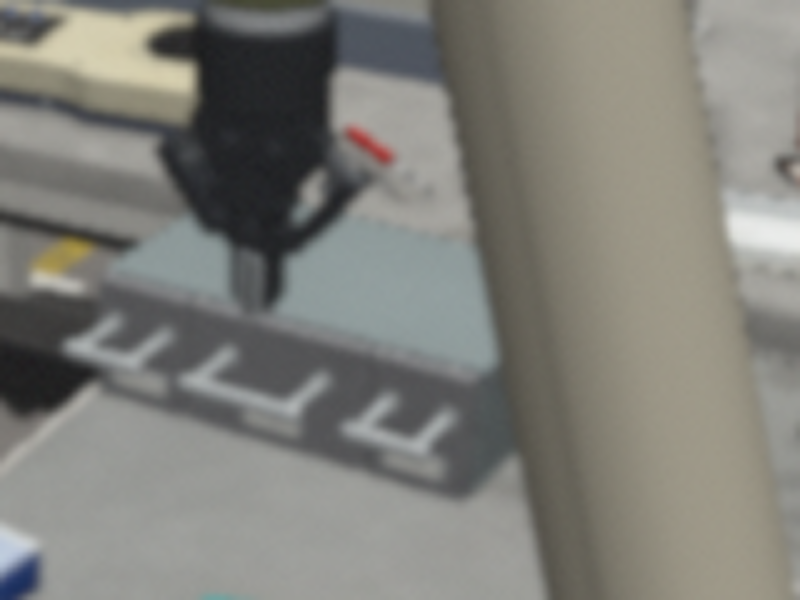

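View pics/w4.png

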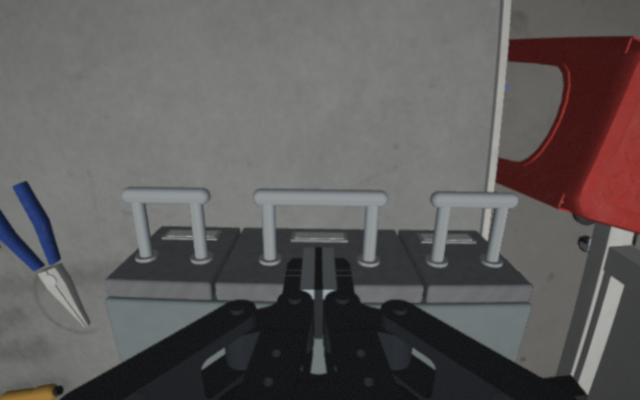

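```bash
python3 - <<'E'
from h import *
d=load('w4');np.set_printoptions(precision=4,suppress=True)
print(p2w(d,[(257,197),(386,198),(126,195),(208,196),(434,200),(516,201)],.06))
print(w2p(d,[[.4945,-.1719,.0371+.07],[.4945,-.1719,.056]]))
E
```

```text
[[ 0.4594 -0.1537  0.06  ]
 [ 0.5347 -0.158   0.06  ]
 [ 0.3806 -0.1486  0.06  ]
 [ 0.4305 -0.1517  0.06  ]
 [ 0.5632 -0.1607  0.06  ]
 [ 0.6138 -0.1638  0.06  ]]
[[318.7184 262.2119]
 [318.5466 220.5213]]
```

```bash
python3 -m pendant '[[[-0.06,0.02,0],[0,0,0]],[[0,0,0.2],[0,0,0]],[[0,0,0.2],[0,0,0]],[[0,0,0.2],[0,0,0]],[[0,0,0.1],[0,0,0]],[[0,0,0],[0,0,0]]]'
python3 - <<'E'
from h import *
st();d=snap('wrist','w5')
E
```

```text
time_s: 11.3
position: [0.4967, -0.1783, 0.0562]
tool_rot: [[0.048, 0.999, -0.001], [0.999, -0.048, 0.0], [0.0, -0.001, -1.0]]
ft_force: [-0.3, 0.4, 0.3]
grip_width: 0.0002
11.3 [ 0.4967 -0.1783  0.0562] F [-0.3  0.4  0.3] w 0.0002
[[0.0477, 0.9989, -0.0006], [0.9989, -0.0477, 0.0004], [0.0003, -0.0007, -1.0]]
q [-32.6  32.6  93.   -0.   54.4 -29.9]
```

View pics/w5.png

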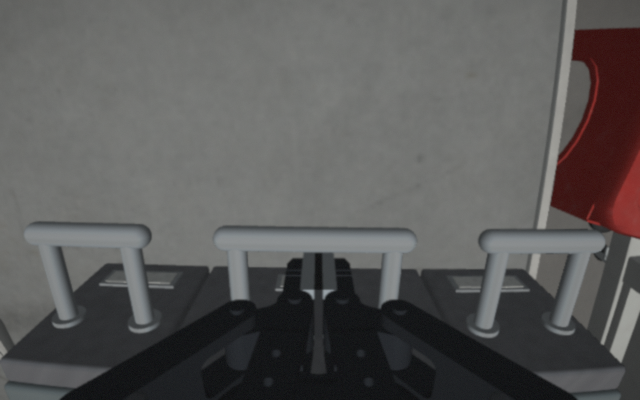

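```bash
python3 -m pendant '[[[0.06,0,0],[0,0,0]],[[0.03,0,0],[0,0,0]],[[0.03,0,0],[0,0,0]],[[0.02,0,0],[0,0,0]]]'
python3 -m pendant '[[[0.03,0,0],[0,0,0]],[[0.03,0,0],[0,0,0]],[[0.05,0,0],[0,0,0]]]'

```

```text
time_s: 11.85
position: [0.4978, -0.1645, 0.0569]
tool_rot: [[0.048, 0.999, 0.001], [0.999, -0.048, -0.001], [-0.001, 0.001, -1.0]]
ft_force: [-0.6, -0.9, 0.6]
grip_width: -0.0001
time_s: 12.22
position: [0.4981, -0.153, 0.0564]
tool_rot: [[0.048, 0.999, 0.0], [0.999, -0.048, -0.0], [-0.0, 0.0, -1.0]]
ft_force: [0.2, -1.4, 1.2]
grip_width: -0.0002
```

```bash
python3 -m pendant '[[[0.08,0,0],[0,0,0]],[[0.1,0,0],[0,0,0]],[[0.12,0,0],[0,0,0]],[[0.12,0,0],[0,0,0]],[[0.12,0,0],[0,0,0]],[[0.12,0,0],[0,0,0]],[[0.1,0,0],[0,0,0]],[[0.08,0,0],[0,0,0]],[[0.05,0,0],[0,0,0]],[[0,0,0],[0,0,0]]]'
python3 - <<'E'
from h import *
st();d=snap('wrist','w6')
d=snap('scene','s6');crop(d,'s6c',300,100,460,220,5)
E
```

```text
time_s: 13.48
position: [0.502, -0.0639, 0.0562]
tool_rot: [[0.047, 0.999, -0.001], [0.999, -0.047, 0.0], [0.0, -0.001, -1.0]]
ft_force: [0.1, -0.2, 0.9]
grip_width: -0.0001
13.47 [ 0.502  -0.0639  0.0562] F [ 0.1 -0.2  0.9] w -0.0001
[[0.0473, 0.9989, -0.0009], [0.9989, -0.0473, 0.0005], [0.0005, -0.0009, -1.0]]
q [-20.7  31.1  96.5   0.   52.5 -18. ]
```

View pics/s6c.png

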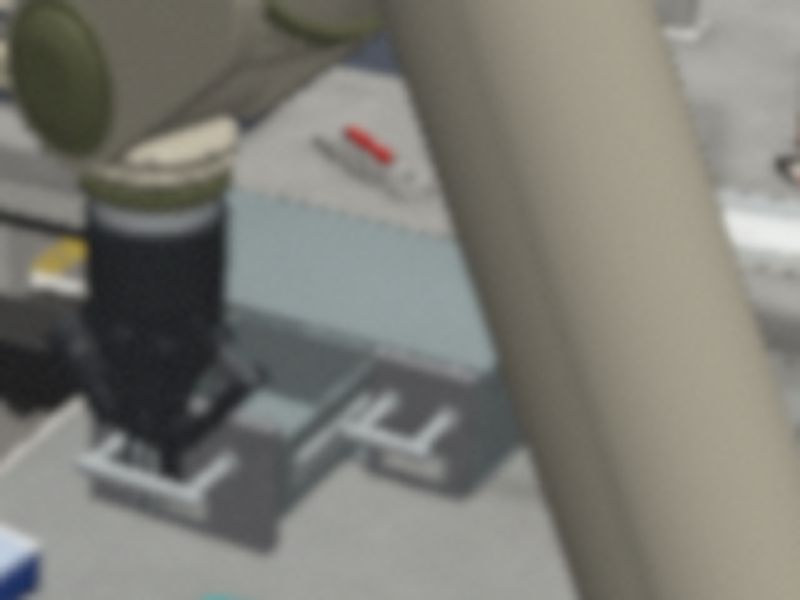

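```bash
python3 -m pendant '[[[-0.06,0,0],[0,0,0]],[[0,0,-0.4],[0,0,0]],[[0,0,-0.4],[0,0,0]],[[0,0,-0.4],[0,0,0]],[[0.44,-0.143,0],[0,0,0]],[[0.44,-0.143,0],[0,0,0]],[[0.44,-0.143,0],[0,0,0]],[[0.44,-0.143,0],[0,0,0]],[[0.44,-0.143,0],[0,0,0]],[[0,0,0],[0,0,0.108]],[[0,0,0],[0,0,0.108]],[[0,0,0],[0,0,0.108]],[[0,0,0],[0,0,0.108]],[[0,0,0],[0,0,0.108]],[[0,0,0],[0,0,0.108]],[[0,0,0],[0,0,0]],[[0,0,0],[0,0,0]]]' 0.3 40
python3 - <<'E'
from h import *
st();d=snap('wrist','w7');snap('top','t7')
E
```

```text
time_s: 15.7
position: [0.4411, 0.1526, 0.1763]
tool_rot: [[0.874, 0.486, -0.0], [0.486, -0.874, 0.0], [-0.0, -0.0, -1.0]]
ft_force: [-0.8, 0.4, 0.1]
grip_width: 0.0554
15.7 [0.4411 0.1526 0.1763] F [-0.8  0.4  0.1] w 0.0554
[[0.8737, 0.4865, -0.0001], [0.4865, -0.8737, 0.0], [-0.0001, -0.0, -1.0]]
q [ 4.5 17.9 94.1  0.  68.1 65.4]
```

View pics/w7.png

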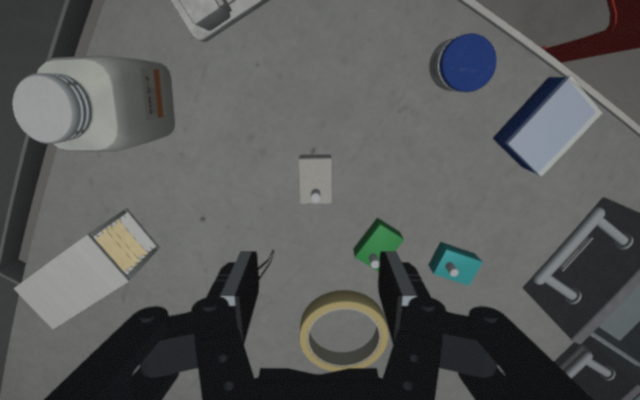

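View pics/t7.png

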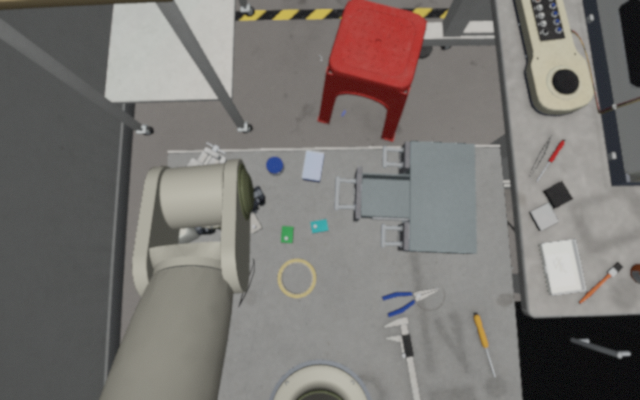

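```bash
python3 - <<'E'
from h import *
d=load('w7');np.set_printoptions(precision=4,suppress=True)
crop(d,'w7c',280,140,350,220,8)
print(w2p(d,[[.4408,.154,.018],[.4411,.1526,.0]]))
E
```

```text
[[315.6012 180.8116]
 [317.2561 175.8183]]
```

View pics/w7c.png

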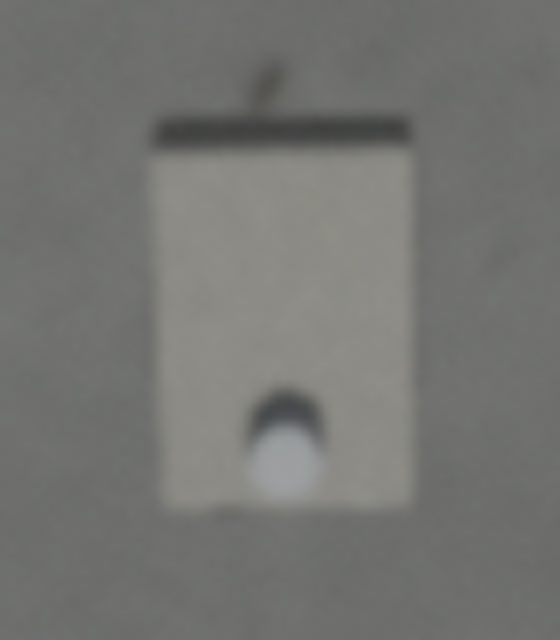

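```bash
python3 -m pendant '[[[0,-0.014,0.4],[0,0,0]],[[0,0,0.4],[0,0,0]],[[0,0,0.3],[0,0,0]],[[0,0,0.25],[0,0,0]],[[0,0,0.18],[0,0,0]],[[0,0,0],[0,0,0]],[[0,0,0],[0,0,0]]]'
python3 -m pendant '[[[0,0,0],[0,0,0]],[[0,0,0],[0,0,0]],[[0,0,0],[0,0,0]],[[0,0,0],[0,0,0]],[[0,0,0],[0,0,0]]]' -1 40
python3 -m pendant '[[[0,0,-0.2],[0,0,0]],[[0,0,-0.4],[0,0,0]],[[0,0,-0.4],[0,0,0]],[[0,0,-0.2],[0,0,0]],[[0,0,0],[0,0,0]]]'
python3 - <<'E'
from h import *
st();d=snap('wrist','w8')
E
```

```text
time_s: 16.68
position: [0.4407, 0.154, 0.0239]
tool_rot: [[0.875, 0.484, 0.001], [0.484, -0.875, 0.0], [0.001, 0.0, -1.0]]
ft_force: [0.8, 0.4, 0.4]
grip_width: 0.0554
time_s: 17.3
position: [0.4407, 0.1541, 0.0241]
tool_rot: [[0.875, 0.484, 0.002], [0.484, -0.875, 0.0], [0.001, 0.001, -1.0]]
ft_force: [-0.7, 0.1, 6.2]
grip_width: 0.027
time_s: 17.92
position: [0.4408, 0.1541, 0.1445]
tool_rot: [[0.875, 0.484, 0.003], [0.484, -0.875, 0.0], [0.003, 0.001, -1.0]]
ft_force: [-0.0, -1.1, -1.5]
grip_width: 0.0266
17.93 [0.4408 0.1541 0.1445] F [-0.  -1.1 -1.5] w 0.0266
[[0.875, 0.4841, 0.0033], [0.4841, -0.875, 0.0002], [0.003, 0.0014, -1.0]]
q [ 4.7 20.2 96.8 -0.  62.8 65.7]
```

View pics/w8.png

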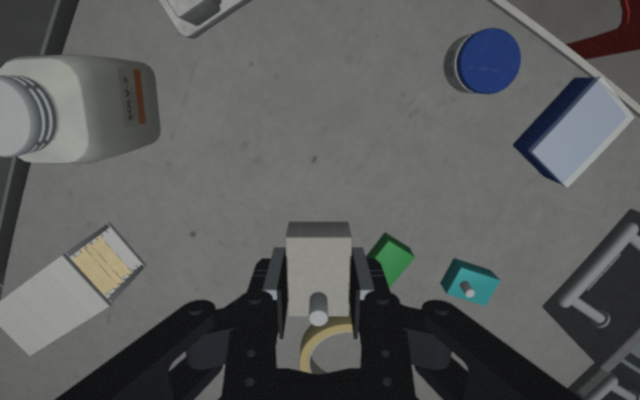

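```bash
python3 - <<'E'
from h import *
d=load('t7');crop(d,'t7c',325,135,485,260,5)
E
```

```text
(no output)
```

View pics/t7c.png

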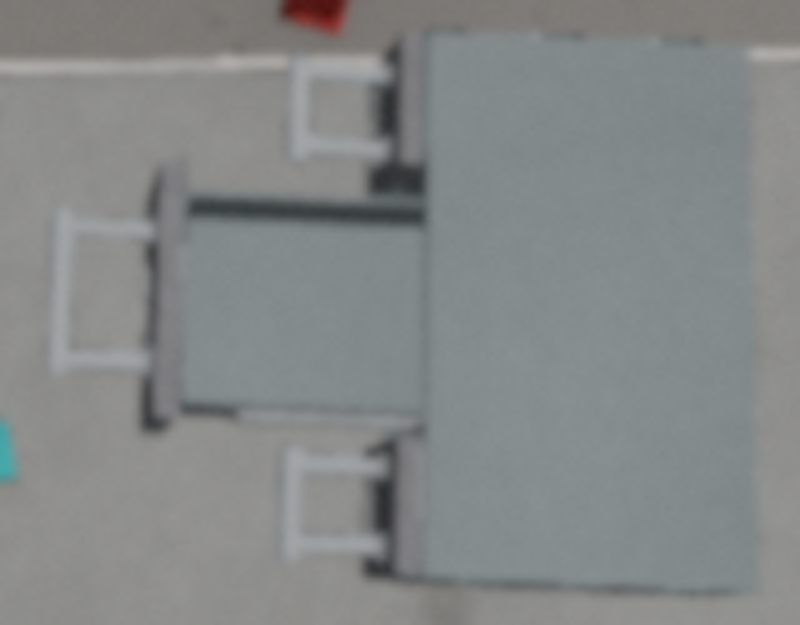

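```bash
python3 - <<'E'
from h import *
d=load('t7');np.set_printoptions(precision=4,suppress=True)
f=lambda L:np.array(L,float)/5+np.array((325,135))
print('bar',p2w(d,f([(62,290)]),.063),'front inner top',p2w(d,f([(187,165),(183,415)]),.086))
print('chest front top',p2w(d,f([(430,32),(425,578)]),.088),'back',p2w(d,f([(750,45),(755,590)]),.088))
print('rims',p2w(d,f([(300,200),(300,410)]),.064))
print('sidebars',p2w(d,f([(300,108),(292,503)]),.063))
E
```

```text
bar [[ 0.5028 -0.0487  0.063 ]] front inner top [[ 0.5553 -0.1058  0.086 ]
 [ 0.4416 -0.1     0.086 ]]
chest front top [[ 0.6152 -0.2189  0.088 ]
 [ 0.3681 -0.203   0.088 ]] back [[ 0.6066 -0.3654  0.088 ]
 [ 0.3601 -0.3472  0.088 ]]
rims [[ 0.5429 -0.1599  0.064 ]
 [ 0.4452 -0.1556  0.064 ]]
sidebars [[ 0.5872 -0.1621  0.063 ]
 [ 0.4032 -0.1503  0.063 ]]
```

```bash
python3 -m pendant '[[[0,0,-0.1],[0,0,-0.107]],[[0,0,0],[0,0,-0.107]],[[0,0,0],[0,0,-0.107]],[[0,0,0],[0,0,-0.107]],[[0,0,0],[0,0,-0.107]],[[0,0,0],[0,0,-0.107]],[[-0.43,0.102,0],[0,0,0]],[[-0.43,0.102,0],[0,0,0]],[[-0.43,0.102,0],[0,0,0]],[[-0.43,0.102,0],[0,0,0]],[[-0.43,0.102,0],[0,0,0]],[[-0.43,0.102,0],[0,0,0]],[[-0.42,0.102,0],[0,0,0]],[[0,0,0],[0,0,0]],[[0,0,0],[0,0,0]]]'
python3 - <<'E'
from h import *
st();d=snap('wrist','w9');d=snap('scene','s9');crop(d,'s9c',300,100,460,220,5)
E
```

```text
time_s: 19.85
position: [0.4939, -0.1488, 0.1522]
tool_rot: [[0.057, 0.998, -0.002], [0.998, -0.057, 0.002], [0.001, -0.002, -1.0]]
ft_force: [1.3, 0.2, -1.3]
grip_width: 0.0269
19.85 [ 0.4939 -0.1488  0.1522] F [ 1.3  0.2 -1.3] w 0.0269
[[0.0572, 0.9984, -0.0022], [0.9984, -0.0572, 0.0016], [0.0014, -0.0023, -1.0]]
q [-29.9  24.   88.6   0.   67.5 -26.7]
```

View pics/w9.png

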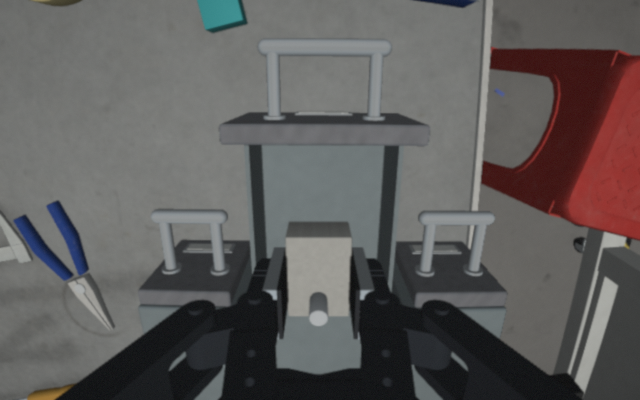

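View pics/s9c.png

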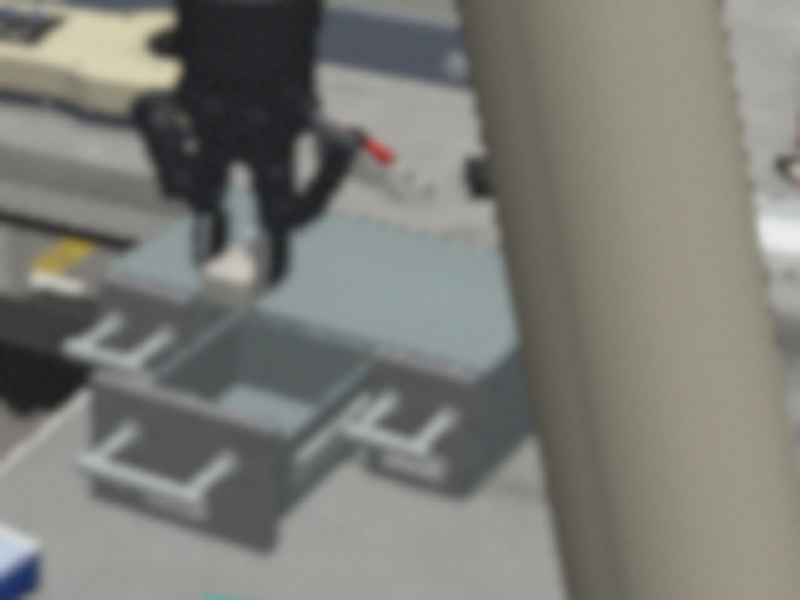

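```bash
python3 - <<'E'
from h import *
d=load('w9');np.set_printoptions(precision=4,suppress=True)
print('bar',p2w(d,[(260,46),(390,48)],.061));print('front top inner edge',p2w(d,[(222,143),(428,145)],.086))
print('rim',p2w(d,[(250,200),(396,200)],.064))
E
```

```text
bar [[ 0.4655 -0.0457  0.061 ]
 [ 0.5414 -0.0512  0.061 ]]
front top inner edge [[ 0.4427 -0.0975  0.086 ]
 [ 0.5578 -0.1053  0.086 ]]
rim [[ 0.4493 -0.1392  0.064 ]
 [ 0.5449 -0.1447  0.064 ]]
```

```bash
python3 -m pendant '[[[-0.02,0.022,0.2],[0,0,0]],[[0,0,0.3],[0,0,0]],[[0,0,0.3],[0,0,0]],[[0,0,0.2],[0,0,0]],[[0,0,0.09],[0,0,0]],[[0,0,0],[0,0,0]],[[0,0,0],[0,0,0]]]'
python3 - <<'E'
from h import *
d=snap('wrist','w10')
E
```

```text
time_s: 20.82
position: [0.497, -0.1517, 0.0451]
tool_rot: [[0.057, 0.998, 0.001], [0.998, -0.057, -0.001], [-0.001, 0.001, -1.0]]
ft_force: [0.0, -1.0, -1.0]
grip_width: 0.0264
```

View pics/w10.png

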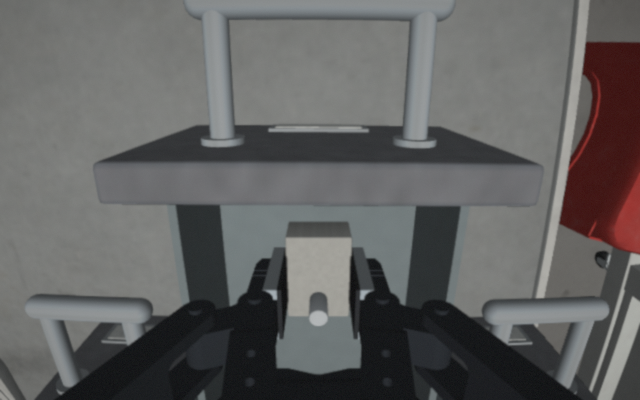

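```bash
python3 -m pendant '[[[0,0,0.04],[0,0,0]],[[0,0,0],[0,0,0]]]'
python3 -m pendant '[[[0,0,0.012],[0,0,0]],[[0,0,0],[0,0,0]]]'

```

```text
time_s: 21.12
position: [0.4965, -0.1517, 0.0403]
tool_rot: [[0.057, 0.998, -0.0], [0.998, -0.057, 0.0], [0.0, -0.0, -1.0]]
ft_force: [-0.6, 0.8, -1.2]
grip_width: 0.0269
time_s: 21.38
position: [0.4966, -0.1517, 0.0392]
tool_rot: [[0.057, 0.998, 0.0], [0.998, -0.057, -0.0], [-0.0, 0.0, -1.0]]
ft_force: [0.2, 0.6, -2.6]
grip_width: 0.0271
```

```bash
python3 -m pendant '[[[0,0,0.008],[0,0,0]],[[0,0,0],[0,0,0]]]'

```

```text
time_s: 21.62
position: [0.4967, -0.1518, 0.039]
tool_rot: [[0.057, 0.998, 0.0], [0.998, -0.057, -0.0], [-0.0, 0.0, -1.0]]
ft_force: [-1.6, 0.1, 7.1]
grip_width: 0.0267
```

Contact with the floor. I'll release and lift.

```bash
python3 -m pendant '[[[0,0,0],[0,0,0]],[[0,0,0],[0,0,0]],[[0,0,0],[0,0,0]]]' 0.05
python3 -m pendant '[[[0,0,-0.1],[0,0,0]],[[0,0,-0.3],[0,0,0]],[[0,0,-0.4],[0,0,0]],[[0,0,-0.4],[0,0,0]],[[0,0,0],[0,0,0]]]'
python3 - <<'E'
from h import *
d=snap('wrist','w11')
E
```

```text
time_s: 22.0
position: [0.4966, -0.1517, 0.0382]
tool_rot: [[0.057, 0.998, -0.0], [0.998, -0.057, 0.0], [0.0, -0.0, -1.0]]
ft_force: [0.2, -0.5, -0.1]
grip_width: 0.0449
time_s: 22.62
position: [0.4976, -0.1522, 0.1616]
tool_rot: [[0.057, 0.998, 0.006], [0.998, -0.057, -0.003], [-0.003, 0.006, -1.0]]
ft_force: [0.0, 0.4, -0.5]
grip_width: 0.0446
```

View pics/w11.png

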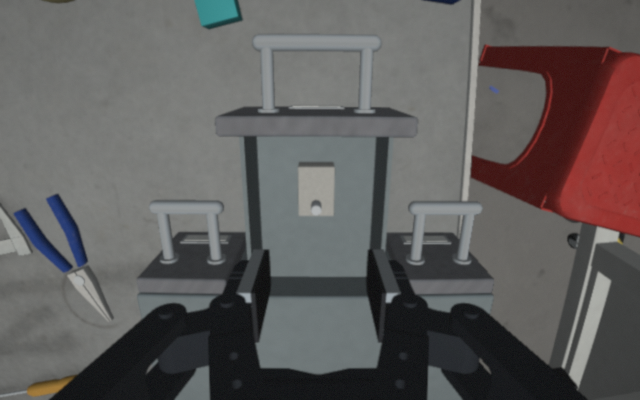

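```bash
python3 -m pendant '[[[0.4,0,0],[0,0,0]],[[0.4,0,0],[0,0,0]],[[0.4,0,0],[0,0,0]],[[0.35,0,0],[0,0,0]],[[0,0,0.3],[0,0,0]],[[0,0,0.3],[0,0,0]],[[0,0,0.3],[0,0,0]],[[0,0,0.15],[0,0,0]],[[0,0,0],[0,0,0]]]' -1
python3 -m pendant '[[[-0.08,0,0],[0,0,0]],[[-0.08,0,0],[0,0,0]],[[-0.08,0,0],[0,0,0]],[[-0.05,0,0],[0,0,0]],[[-0.05,0,0],[0,0,0]],[[-0.07,0,0],[0,0,0]],[[-0.07,0,0],[0,0,0]],[[-0.08,0,0],[0,0,0]],[[-0.08,0,0],[0,0,0]],[[-0.08,0,0],[0,0,0]],[[0,0,0],[0,0,0]]]'
```

```text
time_s: 23.8
position: [0.5044, 0.0033, 0.0517]
tool_rot: [[0.057, 0.998, -0.004], [0.998, -0.057, 0.001], [0.001, -0.004, -1.0]]
ft_force: [-0.4, -0.3, 0.7]
grip_width: 0.0001
time_s: 25.18
position: [0.5014, -0.0696, 0.0533]
tool_rot: [[0.058, 0.998, 0.0], [0.998, -0.058, -0.0], [-0.0, 0.0, -1.0]]
ft_force: [-0.2, -0.1, 0.7]
grip_width: 0.0002
```

```bash
python3 -m pendant '[[[-0.06,0,0],[0,0,0]],[[-0.08,0,0],[0,0,0]],[[-0.08,0,0],[0,0,0]],[[-0.08,0,0],[0,0,0]],[[-0.08,0,0],[0,0,0]],[[-0.08,0,0],[0,0,0]],[[-0.06,0,0],[0,0,0]],[[-0.03,0,0],[0,0,0]],[[0,0,0],[0,0,0]]]'
python3 -m pendant '[[[-0.03,0,0],[0,0,0]],[[-0.03,0,0],[0,0,0]]]'
python3 -m pendant '[[[-0.02,0,0],[0,0,0]],[[-0.02,0,0],[0,0,0]]]'

```

```text
time_s: 26.3
position: [0.4984, -0.1241, 0.0534]
tool_rot: [[0.057, 0.998, 0.001], [0.998, -0.057, -0.0], [-0.0, 0.001, -1.0]]
ft_force: [-0.9, 0.1, 0.0]
grip_width: 0.0002
time_s: 26.55
position: [0.498, -0.1298, 0.0534]
tool_rot: [[0.057, 0.998, 0.0], [0.998, -0.057, 0.0], [0.0, 0.0, -1.0]]
ft_force: [1.0, 1.8, 0.0]
grip_width: -0.0001
time_s: 26.8
position: [0.4977, -0.1325, 0.0534]
tool_rot: [[0.057, 0.998, 0.0], [0.998, -0.057, 0.002], [0.002, 0.0, -1.0]]
ft_force: [1.5, 6.6, 2.4]
grip_width: 0.0
```

```bash
python3 -m pendant '[[[-0.02,0,0],[0,0,0]],[[-0.02,0,0],[0,0,0]]]'
python3 -m pendant '[[[-0.02,0,0],[0,0,0]]]'
python3 -m pendant '[[[-0.02,0,0],[0,0,0]]]'
python3 -m pendant '[[[0,0,0],[0,0,0]]]'

```

```text
time_s: 27.05
position: [0.4974, -0.1379, 0.0534]
tool_rot: [[0.057, 0.998, 0.0], [0.998, -0.057, -0.0], [-0.0, 0.0, -1.0]]
ft_force: [0.4, -0.5, 0.5]
grip_width: -0.0001
time_s: 27.18
position: [0.4972, -0.1397, 0.0533]
tool_rot: [[0.058, 0.998, -0.0], [0.998, -0.058, 0.001], [0.001, -0.0, -1.0]]
ft_force: [2.7, 10.8, 2.4]
grip_width: -0.0
time_s: 27.3
position: [0.4971, -0.1399, 0.0533]
tool_rot: [[0.058, 0.998, -0.0], [0.998, -0.058, 0.004], [0.004, -0.0, -1.0]]
ft_force: [5.6, 19.2, 5.1]
grip_width: -0.0
time_s: 27.42
position: [0.4972, -0.1398, 0.0533]
tool_rot: [[0.058, 0.998, -0.0], [0.998, -0.058, 0.004], [0.004, -0.0, -1.0]]
ft_force: [3.7, 14.3, 3.2]
grip_width: -0.0001
```

Firm stop. I'll back off, lift and check.

```bash
python3 -m pendant '[[[0.3,0,0],[0,0,0]],[[0.4,0,0],[0,0,0]],[[0,0,-0.5],[0,0,0]],[[0,0,-0.5],[0,0,0]],[[0,0,-0.5],[0,0,0]],[[-0.1,0,0],[0,0,0]],[[0,0,0],[0,0,0]],[[0,0,0],[0,0,0]]]'
python3 - <<'E'
from h import *
d=snap('wrist','w12');d=snap('scene','s12');crop(d,'s12c',300,100,460,220,5)
E
```

```text
time_s: 28.42
position: [0.5001, -0.0818, 0.2019]
tool_rot: [[0.058, 0.998, -0.003], [0.998, -0.058, 0.001], [0.001, -0.003, -1.0]]
ft_force: [-0.8, 0.0, 0.8]
grip_width: -0.0001
```

View pics/w12.png

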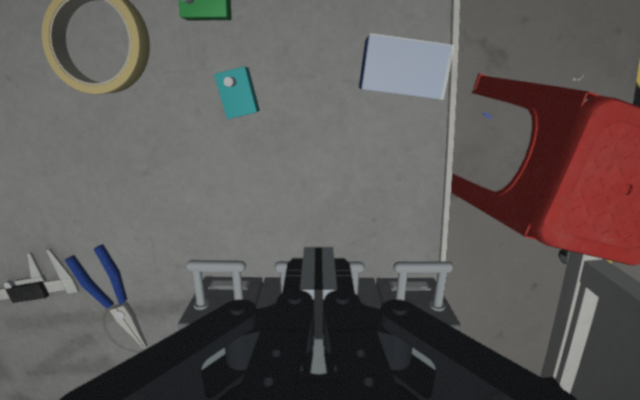

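View pics/s12c.png

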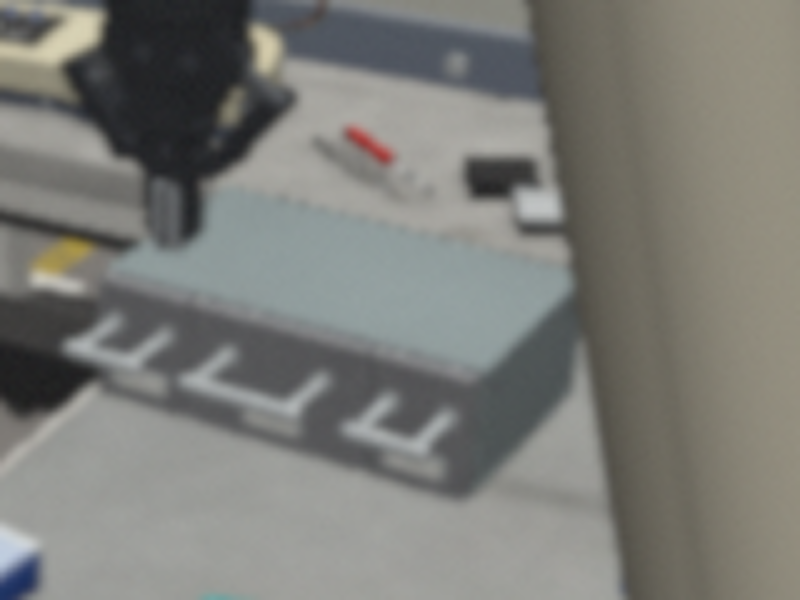

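```bash
python3 - <<'E'
from h import *
d=load('w12');print(np.round(p2w(d,[(215,266),(319,267),(423,267)],.061),4))
env.close_job();st()
E
```

```text
[[ 0.4045 -0.149   0.061 ]
 [ 0.496  -0.1549  0.061 ]
 [ 0.5876 -0.1607  0.061 ]]
the job is handed in; nothing more can be done
the job is handed in; nothing more can be done
```

The block is standing upright in the middle drawer, all three drawers are shut, and the job is handed in at about 28.5 s. I pushed the left and right drawers past their catches, pulled the middle drawer about 107 mm out, set the block on its floor, and pushed the drawer home.

**Last checks:**
- **Drawers:** each one came to a firm stop, with contact force rising to 14–22 N and almost no further movement. The final pictures show all three fronts flush, and the handle bars lie in one line to within about 1 mm.
- **Block:** I saw it upright on the drawer floor after release. I could not see it once the drawer was shut.
- **Chest:** it sits at the same place in the scene pictures from before the middle drawer was opened and after it was shut. Its corners also stayed within 2 mm in the top pictures taken at the start and with the drawer open.
- **Other things:** the neighbouring items I could see in the final pictures had not been touched. I did not take a final picture of the bottle or the jar.
- **Failed or disagreeing:** no check failed. My state reading after handing in was refused because the job was already closed.

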